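# Rock an angle gauge on an indexed stud to its red flag and hold

### The job

First turn the black knob of the grey fixture clockwise to the red mark on its scale, which swings the brass crest of the sprung stud round into line. Then take the blue angle gauge by its black handle, set the middle of its foot on the crest, square to it with the dial's axle running along the crest, press gently so that the stud sinks a few millimetres, and rock the gauge until its black pointer comes to rest on the red flag. Finish while still holding it there, pointer steady on the flag, with the knob still on its mark and the other things on the bench left alone.

Things in the scene. Friction and masses are not known exactly. Their poses are not given: they have to be found in the camera images.
- fixture: grey steel plate 130 (x) x 270 (y) x 18 mm, bolted to the bench; origin at the centre of its underside, z up, its front looks to -x. The knob's axis stands at y = -75 mm, the stud's axis at y = +75 mm in its frame.
- knob (a joint): angle of the black dial knob, rad, growing CLOCKWISE seen from above. At 0 the white nose of its bar points along the fixture's +x. Scale ticks every 30 degrees; the red mark is at 2.094 rad (120 degrees). It starts short of the mark and stays where it is left (friction about 0.1 N m).
- knob_grip (a point): point on the knob's vertical axis at the height to grip, 48 mm over the bench; point x points along the bar to its nose. The grip is an upright bar 46 mm long and 14 mm wide, from 32 to 60 mm over the bench, on a round skirt of 48 mm diameter; grip it from above across its 14 mm.
- crest (a point): middle of the top line of the stud's brass crest, a half-round ridge (radius 6, length 44 mm) 90 mm over the bench when not pressed; point x runs along the ridge. It turns one to one with the knob, same sense; at the mark it lies along the fixture's x. Uneven shoulders 14 mm (+y side) and 20 mm below the crest reach 22 mm out; they clear the foot up to 0.45 rad of tilt.
- stud (a joint): how far the sprung stud is pushed down, m: 0 up, 0.012 at its bottom stop. Spring: about 2 N to start, then 0.8 N per mm.
- gauge: loose blue angle gauge on its foot, 0.36 kg. Flat foot 36 (x) x 100 (y) x 12 mm; origin at the centre of its underside, z up. Round case 100 mm diameter, 18 thick, centre 62 mm above the origin; dial on both faces, axle along x. Black handle block on top, 22 (x) x 28 (y) mm, z = 112 to 160 mm: grip from above across its 28 mm.
- pointer (a joint): angle of the black plumb pointer on the gauge, rad, about the gauge's +x: 0 when it points to the gauge's +z. It hangs by a weight and always settles upright, in about 1.5 s, so when the gauge is tilted by +a about its own x axis it reads -a.
- flag (a joint): angle of the red flag on the dial, rad, in the same sense as the pointer; set by stiff friction between 0.14 and 0.38, the same on both faces; the robot cannot move it. The flag is 8 mm wide.
- pointer_tip (a point): point near the upper end of the pointer, 43 mm from the axle
- flag_mark (a point): middle of the red flag, 43 mm from the axle
- cartridge: bystander: white filter cartridge, upright cylinder, 66 mm diameter, 120 mm tall; origin at the centre of its underside
- rubber_ring: bystander: black rubber ring, 90 mm outside, 60 mm inside, 60 mm tall; origin at the centre of its underside
- clear_jar: bystander: clear plastic jar with white cap, 60 mm diameter, 130 mm tall; origin at the centre of its underside
- filter_bowl: bystander: blue plastic filter bowl standing upside down, 96 mm across at the foot, 175 mm tall; origin at the centre of its underside
- driver: bystander: screwdriver lying on the bench; origin under it
- elbow: bystander: white plastic pipe elbow, about 70 mm long and 50 mm tall; origin at the centre of its round foot

How it is judged:
By the outcome, as a careful person would: the job done as asked, in the order asked, and still so for the second after the job is handed in, while the arm keeps its last pose, push and grip.
It also fails if it takes over 58 s, if anything falls off the work surface, if the arm or the gripper's body presses on something with over 40 N, if the wrist force passes 120 N, or if a joint passes its speed limit or range.

### The arm

A 7-joint arm with a two-finger parallel gripper is mounted at the origin on the work surface. World frame = base frame: x ahead of the robot, y to its left, z up, the work surface at z = 0. Lengths are in m, angles in rad, forces in N, time in s.
With the tool pointing down it reaches from about 0.35 to 0.9 m from the base axis. Payload 8.1 kg.
Tool frame: the origin (TCP) lies midway between the tips of the shut fingers; the grasp point (between the pads) lies 19 mm behind it; z points along the fingers, y is the line along which they close (so a half turn about z gives the same grasp; the last joint's range is limited). The gripper opens to 92 mm and grips with 3 to 60 N. Pads are 19 mm wide; open, the fingers measure 130 mm over their backs; the gripper's body (75 mm by 190 mm) begins 47 mm behind the grasp point.
Start: joints at [1.155, 0.434, 0.025, 1.573, -0.012, 1.134, -0.075], TCP at [0.192, -0.595, 0.227] pointing down, gripper open.
Joint ranges: [-2.62, 2.62], [-0.44, 2.09], [-1.27, 1.32], [0.08, 2.57], [-1.32, 4.46], [0.12, 2], [-2.74, 2.74]. Speed limits (rad/s): [2.22, 2.22, 3.01, 3.01, 3.14, 3.14, 3.14].

### API

Orientations are given as a unit quaternion [x, y, z, w].
In Python, from workcell import env gives the robot as it stands.
- The arm moves only by the tool jog_arm, never from a script. Its argument "increments" is a list that holds one entry, the list of rows, each a list of 7 numbers: the turn, a rotation vector about the tool's x, y, z in rad, then the shift along the tool's x, y, z in cm, then the opening, from -1 (shut) to 1 (fully open). A call has exactly 8 rows; each row shifts and turns the commanded pose from where the row before left it, along the tool's axes as they then stand; what a row does not reach is not made up. A row lasts 1/10 s, in which the tool goes at most 50 mm and 8.59 degrees, less where a joint would pass 70% of its speed; a pose out of reach is approached as far as the arm can. A call is refused whole if a number of a shift passes 5 or a number of a turn 0.15, either way. A call with a gripper value outside its range is refused whole. The fingers move at their own pace and stop on an object; "grip_force" is the grip in N (left out, the last holds). Time passes only in rows, so rows that do not move let the fingers close, or fill a call up. It gives the time, the measured TCP pose, the force, the opening and the grip force at its end, in the units of the state.
- env.read_state(): the state, without advancing time (a new reading comes with each control period).
- env.grab_frame(name): name is "side" or "top"; returns the picture (420x560x3 uint8, red, green, blue); there is no depth.
- env.calibration(name): a dict with "fx", "fy", "cx", "cy" (pixels), "origin" and "attitude" of the camera in the world. Camera axes: x right, y up, looking along -z (the intrinsics and any distortion apply to the point x, -y, -z); pixel columns grow to the right and rows downward; lengths in m; the calibration is good to about 2 mm. A picture is of the moment at which its call begins. calibration takes no time and is no camera call.
- env.hand_in(): hands the job in; it is judged then, once.
The state is a dict: "time_s": time; "joint_pos": joint angles; "qvel": joint speeds; "joint_torque": joint torques, N m; "ee_pos": TCP position; "orientation": TCP orientation; "wrist_force": force on the tool from outside, world axes, zero at the start; "torque": the same for the moment, N m; "grip_width": opening from 0.0 (shut) to 1.0 (fully open); "grasp_force": force on a finger pad.
Only numpy, scipy, OpenCV 4.12 (cv2) and the standard library are available. Lean on these libraries where they do the work, as an engineer would, in place of code of your own. Each camera call takes 0.05 s, during which the arm holds its last target. There are 200 camera calls.

## Working session

There is one attempt and no reset: what is moved stays moved. The work goes in short steps, Python scripts to look and compute and a tool call to move; the robot and the scene stay as the last step left them, time stands still between calls to the robot, and variables do not carry over. Pictures are saved under pics/ and viewed, at most 10 in all, crops included, and the job is handed in when it is done.

Besides the shell and the picture viewer there is one more tool, called after "Call:" as a command line: name --argument value ..., lists and objects as JSON in quotes. jog_arm: Moves the arm, as the interface text tells. Its arguments: {"type":"object","properties":{"increments":{"type":"array"},"grip_force":{"type":"number"}},"required":["increments"]}

```bash
mkdir -p pics; python3 - <<'E'
from workcell import env
import cv2,numpy as np
np.set_printoptions(precision=4,suppress=True)
for n in("side","top"):
    f=env.grab_frame(n); cv2.imwrite(f"pics/{n}0.png",cv2.resize(f[:,:,::-1],(800,600),interpolation=cv2.INTER_CUBIC)); np.save(f"pics/{n}0.npy",f); print(n,env.calibration(n))
s=env.read_state();print(s)
E
```

```text
side {'fx': 532.2251394517044, 'fy': 532.2251394517044, 'cx': 276.8103013876023, 'cy': 213.34953805126918, 'origin': array([-0.0353,  1.2229,  1.105 ]), 'attitude': array([-0.0977,  0.4416,  0.8654, -0.2158])}
top {'fx': 442.3208663883292, 'fy': 442.3208663883292, 'cx': 282.5018545266828, 'cy': 214.4767001114114, 'origin': array([ 0.4961, -0.0162,  1.4461]), 'attitude': array([ 0.0261, -0.0233, -0.6969,  0.7163])}
{'time_s': 0.1, 'joint_pos': array([ 1.1554,  0.4352,  0.025 ,  1.574 , -0.0116,  1.134 , -0.0751]), 'qvel': array([ 0.0002, -0.0036,  0.0017, -0.0011, -0.0003, -0.0005,  0.0007]), 'joint_torque': array([  0.0044, -66.9121,   0.989 , -31.5141,  -0.0604,   0.0375,
         0.0001]), 'ee_pos': array([ 0.1921, -0.5943,  0.226 ]), 'orientation': array([ 0.9878,  0.1557, -0.0002, -0.0007]), 'wrist_force': array([-0.1868, -0.1353,  0.3501]), 'torque': array([ 0.0332,  0.015 , -0.0384]), 'grasp_force': 0.0, 'grip_width': 0.997612327980837}
```

View pics/side0.png

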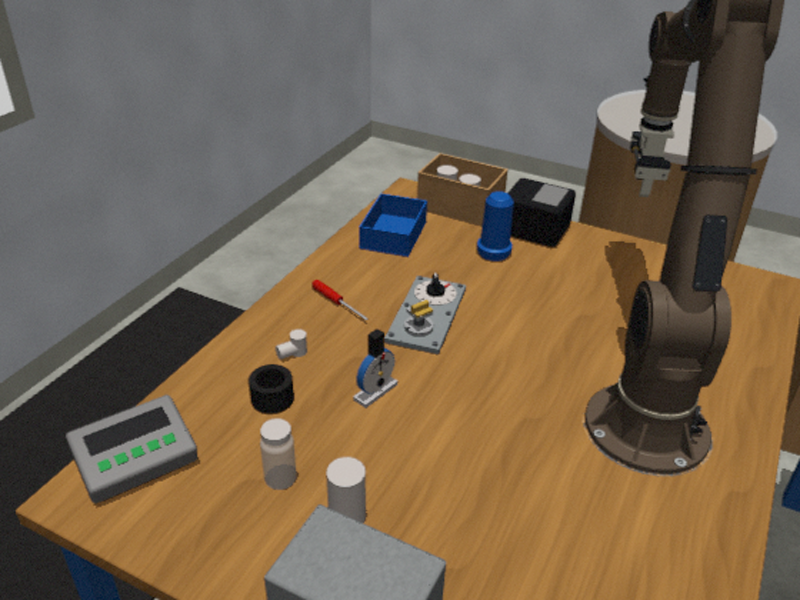

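View pics/top0.png

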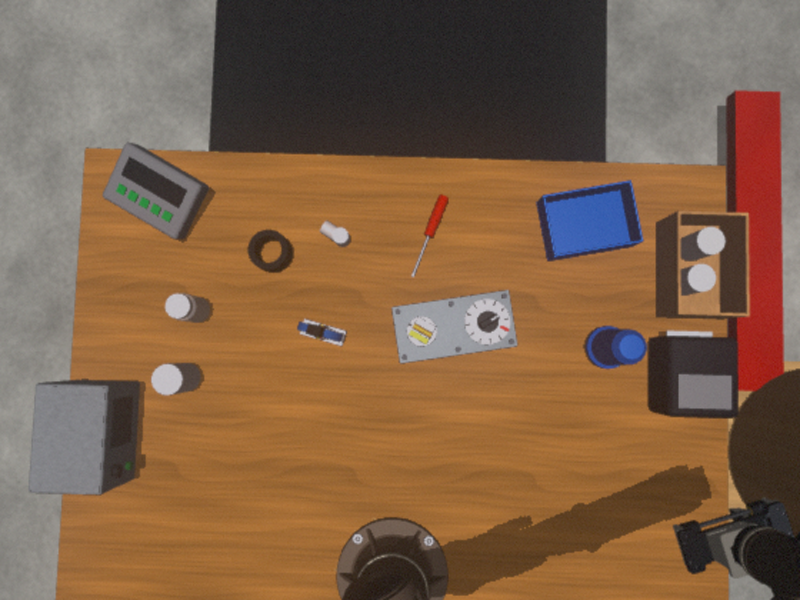

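Side view: the fixture is at (430,312), knob (436,287), crest (420,308) and gauge (376,370). Top view: the gauge is at (321,332), the knob (488,321) and the crest (422,331). Next I'll enlarge both.

```bash
cat > h.py <<'E'
import numpy as np,cv2
from workcell import env
from scipy.spatial.transform import Rotation as R
np.set_printoptions(precision=4,suppress=True)
def ray(n,u,v):
    c=env.calibration(n); d=np.array([(u-c['cx'])/c['fx'],-(v-c['cy'])/c['fy'],-1.]); return np.array(c['origin']),R.from_quat(c['attitude']).apply(d)
def proj(n,p):
    c=env.calibration(n); q=R.from_quat(c['attitude']).inv().apply(np.asarray(p)-c['origin']); return np.array([c['cx']+c['fx']*q[...,0]/-q[...,2],c['cy']-c['fy']*q[...,1]/-q[...,2]]).T
def atz(n,u,v,z):
    o,d=ray(n,u,v); return o+d*(z-o[2])/d[2]
def tri(uvs,uvt):
    o1,d1=ray('side',*uvs);o2,d2=ray('top',*uvt)
    A=np.c_[d1,-d2]; t=np.linalg.lstsq(A,o2-o1,rcond=None)[0]; a=o1+d1*t[0];b=o2+d2*t[1]; return (a+b)/2,np.linalg.norm(a-b)
def crop(f,x0,y0,w,h,s,name):
    g=cv2.resize(np.ascontiguousarray(f[y0:y0+h,x0:x0+w,::-1]),None,fx=s,fy=s,interpolation=cv2.INTER_CUBIC)
    for x in range((x0+9)//10*10,x0+w,10): 
        cv2.line(g,(int((x-x0+.5)*s),0),(int((x-x0+.5)*s),5),(0,255,0),1); cv2.putText(g,str(x),(int((x-x0+.5)*s)-10,15),0,.35,(0,255,255),1)
    for y in range((y0+9)//10*10,y0+h,10):
        cv2.line(g,(0,int((y-y0+.5)*s)),(5,int((y-y0+.5)*s)),(0,255,0),1); cv2.putText(g,str(y),(6,int((y-y0+.5)*s)+4),0,.35,(0,255,255),1)
    cv2.imwrite(name,g)
E
python3 - <<'E'
from h import *
crop(np.load('pics/top0.npy'),205,198,160,62,5,'pics/t1.png')
crop(np.load('pics/side0.npy'),243,185,90,100,6,'pics/s1.png')
E
```

```text
(no output)
```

View pics/t1.png

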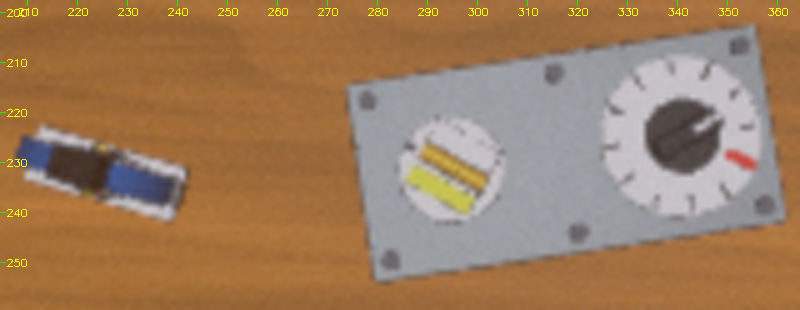

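View pics/s1.png

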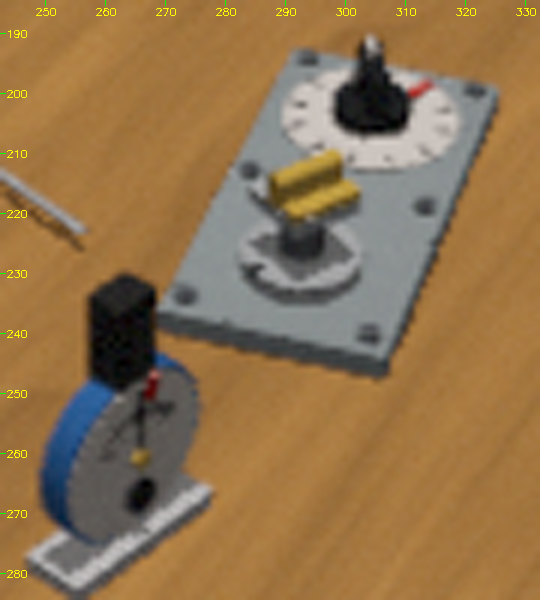

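Top crop: fixture corners (348,85), (755,25), (785,218), (376,282). The knob nose points right and up from (683,135), short of the red mark at (740,159). The crest runs (425,148)–(487,187), and the gauge foot runs from (33,150) to (181,196). Side crop: the flag (152,385) is to the right of the pointer, the axle is at (140,458), and the handle top is around (123,291).

```bash
python3 - <<'E'
from h import *
from scipy.optimize import least_squares
T=lambda p:np.array(p)/5+[205,198]-.5
S=lambda p:np.array(p)/6+[243,185]-.5
def fit(items,x0):
    def P(v,l): return R.from_euler('z',v[3]).apply(l)+v[:3]
    f=lambda v:np.concatenate([(proj(n,P(v,l))-q).ravel() for n,l,q in items])
    r=least_squares(f,x0,loss='soft_l1'); print(r.x,'res',np.abs(r.fun).reshape(-1,2).max(1)); return r.x
c=np.array([[.065,.135,.018],[.065,-.135,.018],[-.065,-.135,.018],[-.065,.135,.018]])
F=fit([('top',c,T([[348,85],[755,25],[785,218],[376,282]])),('side',c,S([[292,48],[498,95],[388,362],[158,312]])[[1,1,1,1]] if 0 else S([[158,312],[292,48],[498,95],[388,362]]))],[.5,-.1,0,.15])
g=np.array([[.018,.05,.012],[.018,-.05,.012],[-.018,-.05,.012],[-.018,.05,.012]])
h=np.array([[.011,.014,.16],[.011,-.014,.16],[-.011,-.014,.16],[-.011,.014,.16]])
G=fit([('top',g,T([[42,125],[187,170],[175,222],[25,178]])),('side',g[[3,2]],S([[80,590],[212,487]])),('side',g[0],S([25,553])),
 ('side',h,S([[90,290],[125,273],[155,290],[122,312]]))],[.5,.15,0,-.25])
pf=lambda l:R.from_euler('z',F[3]).apply(l)+F[:3]
print('knob',pf([0,-.075,.06]),'stud',pf([0,.075,.09]))
A,e1=tri(S([272,179]),T([425,148]));B,e2=tri(S([338,153]),T([487,187]))
print('crest ends',A,e1,B,e2,'mid',(A+B)/2,'len',np.linalg.norm(A-B),'angle rel fixture deg',np.degrees(np.arctan2(*(A-B)[[1,0]])-F[3]))
print('handle top',tri(S([123,291]),T([77,166])))
n=atz('top',*T([716,121]),.055)-pf([0,-.075,.055]); print('nose',n,np.degrees(F[3]-np.arctan2(n[1],n[0])))
print('nose tri',tri(S([373,40]),T([716,121])))
print('proj knob top', (proj('top',pf([0,-.075,.06]))-[205,198]+.5)*5)
# flag angle from side: rays to face plane x=-9mm in gauge frame
Rg=R.from_euler('z',G[3])
for nme,p in(('axle',[140,458]),('flag',[152,385]),('tip',[143,400])):
    o,d=ray('side',*S(p)); o=Rg.inv().apply(o-G[:3]);d=Rg.inv().apply(d);q=o+d*(-.0095-o[0])/d[0]; print(nme,q,'ang',np.arctan2(-q[1],q[2]-.062))
E
```

```text
[ 0.5542 -0.1251 -0.0037  0.1775] res [0.3431 0.4453 0.9701 0.7097 0.8832 0.494  0.7498 0.7453]
[ 0.5318  0.1718  0.     -0.2476] res [0.8037 0.6366 0.4739 0.8803 0.5488 0.2415 0.1895 1.0428 0.9253 0.5267
 0.7207]
knob [ 0.5674 -0.199   0.0563] stud [ 0.5409 -0.0513  0.0863]
crest ends [ 0.5516 -0.0325  0.0874] 0.002676327260870793 [ 0.5295 -0.0708  0.0882] 0.000868015729965341 mid [ 0.5406 -0.0517  0.0878] len 0.04419995311095816 angle rel fixture deg 49.84248863722403
handle top (array([0.5327, 0.1706, 0.1586]), np.float64(0.0025357891931806946))
nose [ 0.0088 -0.0161  0.0037] 71.38928027430794
nose tri (array([ 0.5747, -0.2143,  0.0634]), np.float64(0.0023063062152767393))
proj knob top [690.4876 134.2095]
axle [-0.0095 -0.0047  0.0567] ang 2.4189021177382304
flag [-0.0095 -0.0127  0.0988] ang 0.3330352926869677
tip [-0.0095 -0.0063  0.0932] ang 0.19944062594027318
```

```bash
cat >> h.py <<'E'
def down(deg): # tool pointing down, tool x at angle deg in world
    a=np.radians(deg); return R.from_matrix(np.array([[np.cos(a),np.sin(a),0],[np.sin(a),-np.cos(a),0],[0,0,-1]]))
def plan(pos,Rt,n,g):
    s=env.read_state(); p=np.array(s['ee_pos']); R0=R.from_quat(s['orientation'])
    w=(R0.inv()*Rt).as_rotvec()/n; d=(np.array(pos)-p)/n; Rc=R0
    print('t',s['time_s'],'pos',p,'xang',np.degrees(np.arctan2(*R0.apply([1,0,0])[[1,0]])),'F',s['wrist_force'],'j7',s['joint_pos'][6],'gw',s['grip_width'],'gf',s['grasp_force'])
    for i in range(n):
        t=Rc.inv().apply(d)*100; Rc=Rc*R.from_rotvec(w)
        print('['+','.join(f'{v:.3f}' for v in w)+','+','.join(f'{v:.2f}' for v in t)+f',{g}],')
E
python3 -c "
from h import *
plan([.567,-.199,.23],down(119),16,1)"
```

```text
t 0.1 pos [ 0.1921 -0.5943  0.226 ] xang 17.915269666628344 F [-0.1868 -0.1353  0.3501] j7 -0.07511475914086262 gw 0.997612327980837 gf 0.0
[-0.000,-0.000,-0.110,2.99,-1.63,-0.02,1],
[-0.000,-0.000,-0.110,3.15,-1.29,-0.02,1],
[-0.000,-0.000,-0.110,3.27,-0.94,-0.02,1],
[-0.000,-0.000,-0.110,3.36,-0.57,-0.02,1],
[-0.000,-0.000,-0.110,3.40,-0.20,-0.02,1],
[-0.000,-0.000,-0.110,3.40,0.18,-0.02,1],
[-0.000,-0.000,-0.110,3.36,0.55,-0.02,1],
[-0.000,-0.000,-0.110,3.28,0.92,-0.02,1],
[-0.000,-0.000,-0.110,3.16,1.27,-0.02,1],
[-0.000,-0.000,-0.110,3.00,1.61,-0.03,1],
[-0.000,-0.000,-0.110,2.80,1.93,-0.03,1],
[-0.000,-0.000,-0.110,2.57,2.23,-0.03,1],
[-0.000,-0.000,-0.110,2.31,2.50,-0.03,1],
[-0.000,-0.000,-0.110,2.02,2.74,-0.03,1],
[-0.000,-0.000,-0.110,1.71,2.94,-0.03,1],
[-0.000,-0.000,-0.110,1.38,3.11,-0.03,1],
```

Call:
jog_arm --increments '[[[0,0,-0.11,2.99,-1.63,0,1],[0,0,-0.11,3.15,-1.29,0,1],[0,0,-0.11,3.27,-0.94,0,1],[0,0,-0.11,3.36,-0.57,0,1],[0,0,-0.11,3.4,-0.2,0,1],[0,0,-0.11,3.4,0.18,0,1],[0,0,-0.11,3.36,0.55,0,1],[0,0,-0.11,3.28,0.92,0,1]]]' --grip_force 30

```text
time_s: 0.9
ee_pos: [0.3805, -0.3959, 0.2265]
orientation: [0.826, 0.563, -0.0, -0.0]
wrist_force: [0.3, -0.3, 0.3]
grip_width: 0.999
grasp_force: 0.0
```

Call:
jog_arm --increments '[[[0,0,-0.11,3.16,1.27,0,1],[0,0,-0.11,3.0,1.61,0,1],[0,0,-0.11,2.8,1.93,0,1],[0,0,-0.11,2.57,2.23,0,1],[0,0,-0.11,2.31,2.5,0,1],[0,0,-0.11,2.02,2.74,0,1],[0,0,-0.11,1.71,2.94,0,1],[0,0,-0.11,1.38,3.11,0,1]]]'

```text
time_s: 1.7
ee_pos: [0.5684, -0.1992, 0.2264]
orientation: [0.508, 0.862, -0.0, -0.0]
wrist_force: [0.4, -0.4, -1.0]
grip_width: 0.997
grasp_force: 0.0
```

```bash
python3 -c "
from h import *
plan([.567,-.199,.08],down(119),5,1)"
```

```text
t 1.7 pos [ 0.5684 -0.1992  0.2264] xang 119.00447742467297 F [ 0.355  -0.4255 -1.046 ] j7 0.5471477218660428 gw 0.9966069727913118 gf 0.0
[-0.000,-0.000,0.000,0.02,-0.02,2.93,1],
[-0.000,-0.000,0.000,0.02,-0.02,2.93,1],
[-0.000,-0.000,0.000,0.02,-0.02,2.93,1],
[-0.000,-0.000,0.000,0.02,-0.02,2.93,1],
[-0.000,-0.000,0.000,0.02,-0.02,2.93,1],
```

Call:
jog_arm --increments '[[[0,0,0,0.1,-0.1,3.5,0.4],[0,0,0,0,0,3.5,0.4],[0,0,0,0,0,3.5,0.4],[0,0,0,0,0,3.0,0.4],[0,0,0,0,0,2.5,0.4],[0,0,0,0,0,1.5,0.4],[0,0,0,0,0,1.3,0.4],[0,0,0,0,0,0,-1]]]' --grip_force 15

```text
time_s: 2.5
ee_pos: [0.5657, -0.1997, 0.0374]
orientation: [0.509, 0.861, -0.0, -0.001]
wrist_force: [-0.6, 0.0, -0.6]
grip_width: 0.655
grasp_force: 0.0
```

Call:
jog_arm --increments '[[[0,0,0,0,0,0,-1],[0,0,0,0,0,0,-1],[0,0,0,0,0,0,-1],[0,0,0,0,0,0,-1],[0,0,0,0,0,0,-1],[0,0,0,0,0,0,-1],[0,0,0,0,0,0,-1],[0,0,0,0,0,0,-1]]]'

```text
time_s: 3.3
ee_pos: [0.5683, -0.199, 0.0392]
orientation: [0.509, 0.861, 0.001, 0.001]
wrist_force: [4.9, 2.2, -1.7]
grip_width: 0.151
grasp_force: 14.8
```

```bash
python3 -c "
from h import *
plan([.567,-.199,.038],down(70.5),8,-1)
s=env.read_state();print(s['torque'])
a=env.grab_frame('top')
np.save('pics/t2.npy',a);crop(a,285,190,80,65,10,'pics/t2.png')"
```

```text
t 3.3 pos [ 0.5683 -0.199   0.0392] xang 118.81099394725248 F [ 4.903   2.225  -1.7081] j7 0.4304815283928956 gw 0.15114677315510536 gf 14.763835966587067
[0.000,-0.000,0.105,0.01,-0.01,0.02,-1],
[0.000,-0.000,0.105,0.01,-0.02,0.02,-1],
[0.000,-0.000,0.105,0.00,-0.02,0.02,-1],
[0.000,-0.000,0.105,0.00,-0.02,0.02,-1],
[0.000,-0.000,0.105,0.00,-0.02,0.02,-1],
[0.000,-0.000,0.105,-0.00,-0.02,0.02,-1],
[0.000,-0.000,0.105,-0.00,-0.02,0.02,-1],
[0.000,-0.000,0.105,-0.00,-0.02,0.02,-1],
[ 0.4678 -1.17    0.1122]
```

View pics/t2.png

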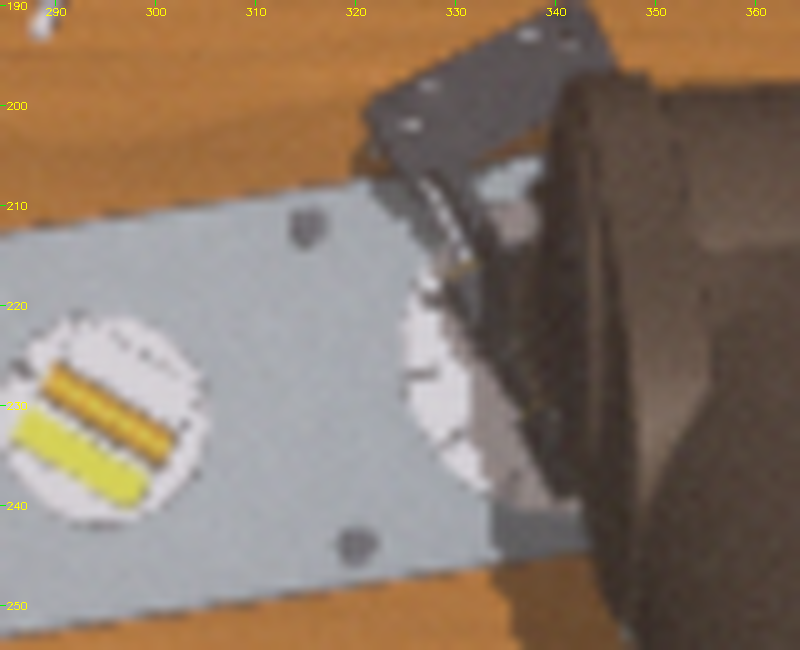

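The fingers have the bar at 13.9 mm width. In the crop the crest runs (50,378)–(165,452), about 49° short of the fixture's x. Turn clockwise by 48.6°.

Call:
jog_arm --increments '[[[0,0,0,0,0.2,0,-1],[0,0,0.12,0,0,0,-1],[0,0,0.12,0,0,0,-1],[0,0,0.12,0,0,0,-1],[0,0,0.12,0,0,0,-1],[0,0,0.12,0,0,0,-1],[0,0,0.12,0,0,0,-1],[0,0,0.13,0,0,0,-1]]]' --grip_force 30

```text
time_s: 4.15
ee_pos: [0.5677, -0.199, 0.0392]
orientation: [0.82, 0.572, -0.0, -0.0]
wrist_force: [-3.6, 0.5, 6.2]
grip_width: 0.15
grasp_force: 29.7
```

Call:
jog_arm --increments '[[[0,0,0,0,0,0,-1],[0,0,0,0,0,0,-1],[0,0,0,0,0,0,-1],[0,0,0,0,0,0,-1],[0,0,0,0,0,0,-1],[0,0,0,0,0,0,-1],[0,0,0,0,0,0,-1],[0,0,0,0,0,0,-1]]]'

```text
time_s: 4.95
ee_pos: [0.5677, -0.199, 0.0392]
orientation: [0.819, 0.574, -0.0, -0.0]
wrist_force: [-2.8, 1.1, 6.0]
grip_width: 0.15
grasp_force: 29.8
```

```bash
python3 -c "
from h import *
plan([.567,-.199,.038],down(70.2),1,-1)
s=env.read_state();print(s['torque'])
a=env.grab_frame('top')
np.save('pics/t3.npy',a);crop(a,270,195,80,65,10,'pics/t3.png')"
```

```text
t 4.95 pos [ 0.5677 -0.199   0.0392] xang 70.02901223217474 F [-2.7569  1.0525  6.0301] j7 -0.25751549709687205 gw 0.1503974868880127 gf 29.814124703407288
[-0.001,0.001,-0.003,-0.03,-0.06,0.12,-1],
[ 0.1319  0.5066 -0.1214]
```

View pics/t3.png

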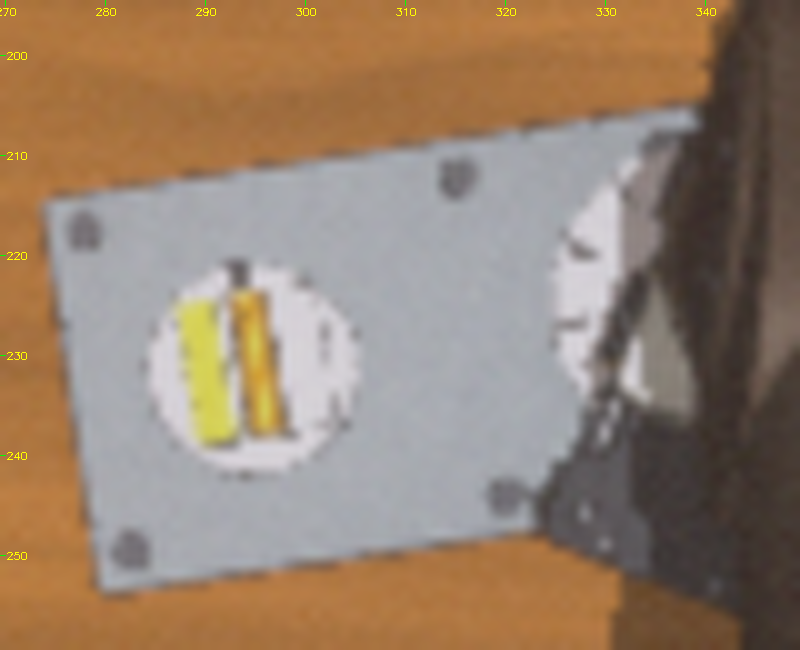

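The crest now runs (249,292)–(270,437), 8.2° in the image. The plate's edges run at 8.1–8.4°, so the knob is on the mark. Release and lift.

Call:
jog_arm --increments '[[[0,0,0,0,0,0,0.35],[0,0,0,0,0,0,0.35],[0,0,0,0,0,0,0.35],[0,0,0,0,0,-1.0,0.35],[0,0,0,0,0,-4.0,0.4],[0,0,0,0,0,-5,0.7],[0,0,0,0,0,-5,1],[0,0,0,0,0,-4,1]]]'

```text
time_s: 5.8
ee_pos: [0.5686, -0.1988, 0.2327]
orientation: [0.819, 0.574, 0.001, 0.001]
wrist_force: [1.0, -1.0, 0.4]
grip_width: 0.799
grasp_force: 0.0
```

```bash
python3 -c "
from h import *
plan([.5325,.171,.225],down(165.8),16,1)"
```

```text
t 5.8 pos [ 0.5686 -0.1988  0.2327] xang 70.06575249243512 F [ 1.0174 -0.9884  0.3913] j7 -0.194766310275502 gw 0.7988193530773442 gf 0.0
[0.000,0.000,-0.104,2.10,-1.00,0.05,1],
[0.000,0.000,-0.104,2.19,-0.78,0.05,1],
[0.000,0.000,-0.104,2.26,-0.54,0.05,1],
[0.000,0.000,-0.104,2.30,-0.31,0.05,1],
[0.000,0.000,-0.104,2.32,-0.06,0.05,1],
[0.000,0.000,-0.104,2.32,0.18,0.05,1],
[0.000,0.000,-0.104,2.28,0.42,0.05,1],
[0.000,0.000,-0.104,2.23,0.65,0.05,1],
[0.000,0.000,-0.104,2.15,0.88,0.05,1],
[0.000,0.000,-0.104,2.04,1.10,0.05,1],
[0.000,0.000,-0.104,1.92,1.31,0.05,1],
[0.000,0.000,-0.104,1.77,1.50,0.05,1],
[0.000,0.000,-0.104,1.60,1.68,0.05,1],
[0.000,0.000,-0.104,1.42,1.84,0.05,1],
[0.000,0.000,-0.104,1.22,1.97,0.05,1],
[0.000,0.000,-0.104,1.01,2.09,0.05,1],
```

Call:
jog_arm --increments '[[[0,0,-0.104,2.1,-1.0,0.05,1],[0,0,-0.104,2.19,-0.78,0.05,1],[0,0,-0.104,2.26,-0.54,0.05,1],[0,0,-0.104,2.3,-0.31,0.05,1],[0,0,-0.104,2.32,-0.06,0.05,1],[0,0,-0.104,2.32,0.18,0.05,1],[0,0,-0.104,2.28,0.42,0.05,1],[0,0,-0.104,2.23,0.65,0.05,1]]]'

```text
time_s: 6.6
ee_pos: [0.5503, -0.013, 0.2255]
orientation: [0.515, 0.857, -0.0, 0.0]
wrist_force: [-0.2, -0.3, -0.2]
grip_width: 1.005
grasp_force: 0.0
```

Call:
jog_arm --increments '[[[0,0,-0.104,2.15,0.88,0.05,1],[0,0,-0.104,2.04,1.1,0.05,1],[0,0,-0.104,1.92,1.31,0.05,1],[0,0,-0.104,1.77,1.5,0.05,1],[0,0,-0.104,1.6,1.68,0.05,1],[0,0,-0.104,1.42,1.84,0.05,1],[0,0,-0.104,1.22,1.97,0.05,1],[0,0,-0.104,1.01,2.09,0.05,1]]]'

```text
time_s: 7.4
ee_pos: [0.5333, 0.1717, 0.2214]
orientation: [0.125, 0.992, -0.0, 0.0]
wrist_force: [0.4, -0.2, -0.9]
grip_width: 1.0
grasp_force: 0.0
```

```bash
python3 -c "
from h import *
plan([.5325,.171,.12],down(165.8),3,1)
a=env.grab_frame('top');b=env.grab_frame('side')
np.save('pics/t4.npy',a);np.save('pics/s4.npy',b)
# knob and gauge views side by side
c=np.hstack([cv2.resize(a[195:255,320:370],None,fx=8,fy=8,interpolation=cv2.INTER_CUBIC),cv2.resize(b[225:285,243:283],None,fx=8,fy=8,interpolation=cv2.INTER_CUBIC)]);cv2.imwrite('pics/c4.png',c[:,:,::-1])"
```

```text
t 7.4 pos [0.5333 0.1717 0.2214] xang 165.627065569209 F [ 0.4292 -0.166  -0.8574] j7 0.6308282644762313 gw 0.9995118677070566 gf 0.0
[-0.000,0.000,-0.001,0.02,-0.03,3.38,1],
[-0.000,0.000,-0.001,0.02,-0.03,3.38,1],
[-0.000,0.000,-0.001,0.02,-0.03,3.38,1],
```

View pics/c4.png

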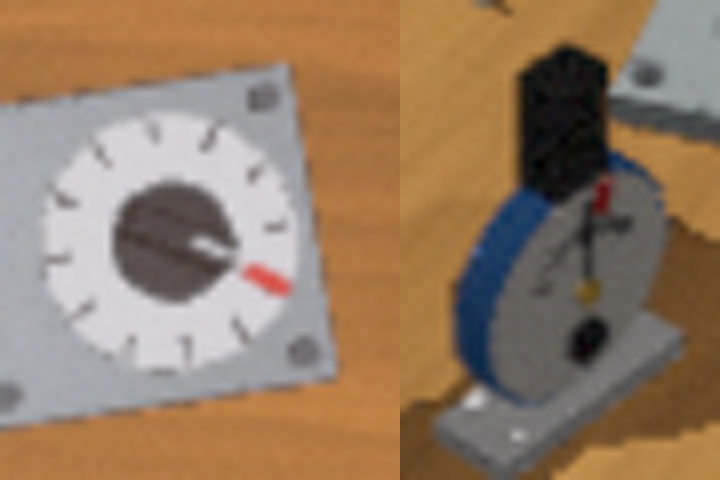

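The left crop shows the nose pointing at the red mark. The right crop shows the gauge untouched, with axle (588,290), pointer tip (587,205) and flag (603,193). Next I'll grasp the handle.

Call:
jog_arm --increments '[[[0,0,0,0.05,-0.05,2.5,1],[0,0,0,0,0,2.5,1],[0,0,0,0,0,2.2,0.7],[0,0,0,0,0,1.8,0.6],[0,0,0,0,0,1.0,0.5],[0,0,0,0,0,0,0.35],[0,0,0,0,0,0,-1],[0,0,0,0,0,0,-1]]]' --grip_force 15

```text
time_s: 8.3
ee_pos: [0.5335, 0.1709, 0.1218]
orientation: [0.127, 0.992, 0.0, 0.001]
wrist_force: [-0.3, 0.1, 0.4]
grip_width: 0.55
grasp_force: 0.0
```

Call:
jog_arm --increments '[[[0,0,0,0,0,0,-1],[0,0,0,0,0,0,-1],[0,0,0,0,0,0,-1],[0,0,0,0,0,0,-1],[0,0,0,0,0,0,-1],[0,0,0,0,0,0,-1],[0,0,0,0,0,0,-1],[0,0,0,0,0,0,-1]]]' --grip_force 40

```text
time_s: 9.1
ee_pos: [0.5328, 0.1707, 0.1207]
orientation: [0.127, 0.992, -0.0, -0.0]
wrist_force: [-1.0, 0.8, 1.2]
grip_width: 0.304
grasp_force: 40.0
```

```bash
python3 -c "
from h import *
plan([.5325,.171,.22],down(165.8),3,-1)"
```

```text
t 9.1 pos [0.5328 0.1707 0.1207] xang 165.39779308229402 F [-1.0415  0.8448  1.1828] j7 0.5456421147397885 gw 0.3041755441837056 gf 39.989622831344604
[-0.000,-0.000,-0.002,0.01,0.01,-3.31,-1],
[-0.000,-0.000,-0.002,0.01,0.01,-3.31,-1],
[-0.000,-0.000,-0.002,0.01,0.01,-3.31,-1],
```

Call:
jog_arm --increments '[[[0,0,0,0,0,-1.0,-1],[0,0,0,0,0,-2.0,-1],[0,0,0,0,0,-2.5,-1],[0,0,0,0,0,-2.5,-1],[0,0,0,0,0,-2.5,-1],[0,0,0,0,0,-1.5,-1],[0,0,0,0,0,0,-1],[0,0,0,0,0,0,-1]]]'

```text
time_s: 9.9
ee_pos: [0.5326, 0.1703, 0.2405]
orientation: [0.127, 0.992, -0.0, -0.0]
wrist_force: [-0.1, -0.1, -3.6]
grip_width: 0.304
grasp_force: 40.0
```

```bash
python3 -c "
from h import *
plan([.5407,-.0515,.238],down(190.2),8,-1)"
```

```text
t 9.9 pos [0.5326 0.1703 0.2405] xang 165.3842360877218 F [-0.1222 -0.1483 -3.6488] j7 0.6422890759330762 gw 0.30383222378213864 gf 39.98686373233795
[-0.000,-0.000,-0.054,-0.80,-2.66,0.03,-1],
[-0.000,-0.000,-0.054,-0.65,-2.70,0.03,-1],
[-0.000,-0.000,-0.054,-0.51,-2.73,0.03,-1],
[-0.000,-0.000,-0.054,-0.36,-2.75,0.03,-1],
[-0.000,-0.000,-0.054,-0.21,-2.77,0.03,-1],
[-0.000,-0.000,-0.054,-0.06,-2.77,0.03,-1],
[-0.000,-0.000,-0.054,0.09,-2.77,0.03,-1],
[-0.000,-0.000,-0.054,0.24,-2.76,0.03,-1],
```

Call:
jog_arm --increments '[[[0,0,-0.054,-0.8,-2.66,0.03,-1],[0,0,-0.054,-0.65,-2.7,0.03,-1],[0,0,-0.054,-0.51,-2.73,0.03,-1],[0,0,-0.054,-0.36,-2.75,0.03,-1],[0,0,-0.054,-0.21,-2.77,0.03,-1],[0,0,-0.054,-0.06,-2.77,0.03,-1],[0,0,-0.054,0.09,-2.77,0.03,-1],[0,0,-0.054,0.24,-2.76,0.03,-1]]]'

```text
time_s: 10.7
ee_pos: [0.54, -0.0525, 0.2369]
orientation: [-0.09, 0.996, 0.0, -0.001]
wrist_force: [0.5, 0.4, -1.7]
grip_width: 0.308
grasp_force: 40.0
```

Call:
jog_arm --increments '[[[0,0,0,0,0,0,-1],[0,0,0,0,0,0,-1],[0,0,0,0,0,0,-1],[0,0,0,0,0,0,-1],[0,0,0,0,0,0,-1],[0,0,0,0,0,0,-1],[0,0,0,0,0,0,-1],[0,0,0,0,0,0,-1]]]'

```text
time_s: 11.5
ee_pos: [0.541, -0.051, 0.2384]
orientation: [-0.089, 0.996, -0.0, 0.0]
wrist_force: [0.6, -0.6, -3.5]
grip_width: 0.305
grasp_force: 40.0
```

```bash
python3 -c "
from h import *
plan([.5407,-.0515,.2107],down(190.2),3,-1)
a=env.grab_frame('top');b=env.grab_frame('side')
np.save('pics/t5.npy',a);np.save('pics/s5.npy',b)
s=env.read_state(); g=np.array(s['ee_pos'])-[0,0,.1207]
y=np.radians(10.2)
for p in ([0,.05,0],[0,-.05,0],[0,0,.062]):
  print(p,proj('side',g+R.from_euler('z',y).apply(p)))
x,yy=270,165
crop(b,260,150,75,75,8,'pics/s5.png')"
```

```text
t 11.5 pos [ 0.541  -0.051   0.2384] xang -169.84118225477826 F [ 0.5927 -0.6425 -3.4871] j7 1.4588972164549783 gw 0.30504580051522817 gf 39.986953139305115
[-0.000,0.000,-0.000,0.01,-0.01,0.92,-1],
[-0.000,0.000,-0.000,0.01,-0.01,0.92,-1],
[-0.000,0.000,-0.000,0.01,-0.01,0.92,-1],
[0, 0.05, 0] [288.9653 213.3976]
[0, -0.05, 0] [297.4116 196.3718]
[0, 0, 0.062] [294.0692 188.6077]
```

View pics/s5.png

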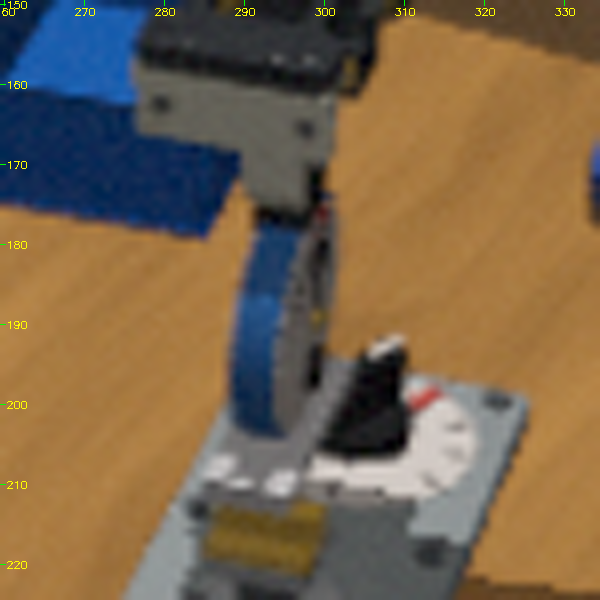

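The gauge hangs over the crest, but at this yaw the dial is seen nearly edge-on (flag ≈(300,176), axle ≈(299,189)). To measure the flag well I'll turn the dial towards the side camera.

```bash
python3 -c "
from h import *
plan([.48,.22,.33],down(118),11,-1)
for n in ('s0','s4'):
  pass
b=np.load('pics/s4.npy').astype(int)[240:275,243:283]
r=(b[...,0]-b[...,1:].max(2)); ys,xs=np.where(r>40); print('red',xs+243,ys+240,r[ys,xs])
y=(b[...,0]+b[...,1])/2-b[...,2]; ys,xs=np.where((y>40)&(abs(b[...,0]-b[...,1])<50)); print('yel',np.c_[xs+243,ys+240,y[ys,xs]].tolist())
"
```

```text
t 11.6 pos [ 0.541  -0.0511  0.2383] xang -169.85068508783158 F [ 0.7028  0.0567 -2.8346] j7 1.45896130203112 gw 0.3013330787735686 gf 39.98689591884613
[-0.000,0.000,0.114,0.11,2.52,-0.83,-1],
[-0.000,0.000,0.114,0.40,2.49,-0.83,-1],
[-0.000,0.000,0.114,0.68,2.43,-0.83,-1],
[-0.000,0.000,0.114,0.95,2.34,-0.83,-1],
[-0.000,0.000,0.114,1.22,2.21,-0.83,-1],
[-0.000,0.000,0.114,1.46,2.06,-0.83,-1],
[-0.000,0.000,0.114,1.69,1.88,-0.83,-1],
[-0.000,0.000,0.114,1.89,1.68,-0.83,-1],
[-0.000,0.000,0.114,2.07,1.45,-0.83,-1],
[-0.000,0.000,0.114,2.22,1.20,-0.83,-1],
[-0.000,0.000,0.114,2.34,0.94,-0.83,-1],
red [243 244 245 246 247 248 249 250 251 252 253 254 255 256 243 244 245 246
 247 248 249 250 251 252 253 254 255 256 269 270 271 243 244 245 246 247
 248 249 250 251 252 253 254 255 256 269 270 271 272 273 274 275 276 277
 243 244 245 246 247 248 249 250 251 252 253 254 255 256 270 271 272 273
 274 275 276 277 278 279 280 281 243 244 245 246 247 248 249 250 251 252
 253 254 255 256 272 273 274 275 276 277 278 279 280 281 282 243 244 245
 246 247 248 249 250 251 252 253 254 255 256 273 274 2
[... 16745 characters left out ...]
9.0, 273.0, 63.5], [250.0, 273.0, 52.0], [251.0, 273.0, 43.5], [273.0, 273.0, 46.5], [274.0, 273.0, 55.5], [275.0, 273.0, 58.0], [276.0, 273.0, 50.0], [277.0, 273.0, 56.5], [278.0, 273.0, 49.0], [279.0, 273.0, 51.5], [280.0, 273.0, 50.5], [281.0, 273.0, 55.0], [282.0, 273.0, 50.0], [243.0, 274.0, 77.0], [244.0, 274.0, 76.0], [245.0, 274.0, 75.0], [246.0, 274.0, 80.5], [247.0, 274.0, 78.5], [248.0, 274.0, 63.0], [249.0, 274.0, 49.0], [250.0, 274.0, 40.5], [272.0, 274.0, 43.5], [273.0, 274.0, 54.5], [274.0, 274.0, 60.0], [275.0, 274.0, 56.5], [276.0, 274.0, 54.0], [277.0, 274.0, 54.5], [278.0, 274.0, 47.5], [279.0, 274.0, 48.0], [280.0, 274.0, 52.0], [281.0, 274.0, 53.5], [282.0, 274.0, 52.0]]
```

Call:
jog_arm --increments '[[[0,0,0.114,0.11,2.52,-0.83,-1],[0,0,0.114,0.4,2.49,-0.83,-1],[0,0,0.114,0.68,2.43,-0.83,-1],[0,0,0.114,0.95,2.34,-0.83,-1],[0,0,0.114,1.22,2.21,-0.83,-1],[0,0,0.114,1.46,2.06,-0.83,-1],[0,0,0.114,1.69,1.88,-0.83,-1],[0,0,0.114,1.89,1.68,-0.83,-1]]]'

```text
time_s: 12.4
ee_pos: [0.4959, 0.1469, 0.3052]
orientation: [0.361, 0.932, 0.0, 0.0]
wrist_force: [0.8, -0.1, -3.5]
grip_width: 0.302
grasp_force: 40.0
```

Call:
jog_arm --increments '[[[0,0,0.114,2.07,1.45,-0.83,-1],[0,0,0.114,2.22,1.2,-0.83,-1],[0,0,0.114,2.34,0.94,-0.83,-1],[0,0,0,0,0,0,-1],[0,0,0,0,0,0,-1],[0,0,0,0,0,0,-1],[0,0,0,0,0,0,-1],[0,0,0,0,0,0,-1]]]'

```text
time_s: 13.2
ee_pos: [0.4796, 0.2187, 0.3293]
orientation: [0.513, 0.858, -0.0, -0.0]
wrist_force: [0.4, 0.2, -3.0]
grip_width: 0.302
grasp_force: 40.0
```

```bash
python3 -c "
from h import *
plan([.541,-.051,.238],down(190.2),11,-1)
b=env.grab_frame('side');np.save('pics/s6.npy',b)
s=env.read_state();T=R.from_quat(s['orientation']);p=np.array(s['ee_pos'])
print(T.as_matrix())
ax=p+T.apply([.009,0,.0587]);u,v=proj('side',ax);print(u,v)
crop(b,int(u)-25,int(v)-30,50,50,12,'pics/s6.png')"
```

```text
t 13.2 pos [0.4796 0.2187 0.3293] xang 118.23635578466906 F [ 0.4476  0.1597 -3.0497] j7 -0.20051696185834628 gw 0.3020268489928325 gf 39.98893976211548
[-0.000,-0.000,-0.114,-2.42,-0.67,0.83,-1],
[-0.000,-0.000,-0.114,-2.33,-0.94,0.83,-1],
[-0.000,-0.000,-0.114,-2.21,-1.20,0.83,-1],
[-0.000,-0.000,-0.114,-2.06,-1.44,0.83,-1],
[-0.000,-0.000,-0.114,-1.88,-1.67,0.83,-1],
[-0.000,-0.000,-0.114,-1.68,-1.87,0.83,-1],
[-0.000,-0.000,-0.114,-1.45,-2.05,0.83,-1],
[-0.000,-0.000,-0.114,-1.21,-2.20,0.83,-1],
[-0.000,-0.000,-0.114,-0.95,-2.33,0.83,-1],
[-0.000,-0.000,-0.114,-0.68,-2.42,0.83,-1],
[-0.000,-0.000,-0.114,-0.40,-2.48,0.83,-1],
[[-0.4733  0.8809 -0.0003]
 [ 0.8809  0.4733 -0.0003]
 [-0.0001 -0.0004 -1.    ]]
271.7534573626559 217.64323161083735
```

View pics/s6.png

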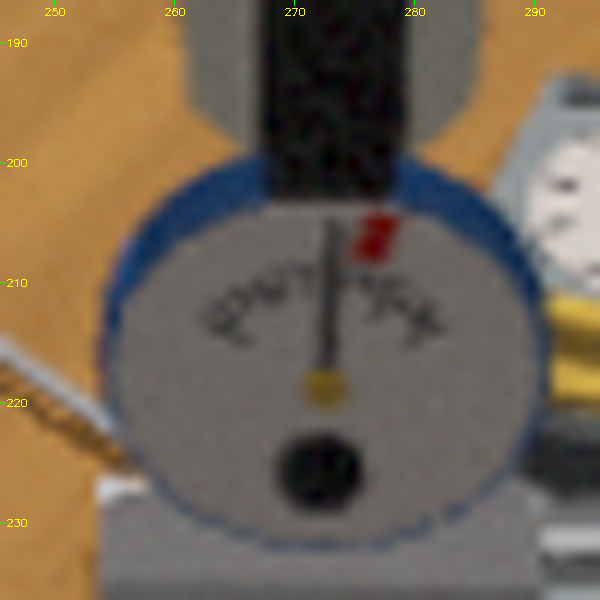

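The dial is now face-on: axle (325,388), pointer tip (334,222), flag centre (377,238).

```bash
python3 -c "
from h import *
s=env.read_state();T=R.from_quat(s['orientation']);p=np.array(s['ee_pos'])
G=T*R.from_euler('y',np.pi)   # gauge axes: x=-tool x, z=-tool z
Q=[]
for P in([325,388],[334,222],[377,238],[372,259],[383,216]):
  o,d=ray('side',246+P[0]/12-.5,187+P[1]/12-.5);o=G.inv().apply(o-p);d=G.inv().apply(d);Q.append(o+d*(-.0095-o[0])/d[0])
print(Q[0])
for q in Q[1:]:
  e=q-Q[0];print(np.arctan2(-e[1],e[2]),np.linalg.norm(e))"
```

```text
[-0.0095 -0.0022 -0.0622]
0.02696127228552752 0.04457080396419238
0.2546866373077643 0.04177860674600321
0.2678175923139718 0.03614676654577961
0.24762156670433244 0.04769730871674755
```

Call:
jog_arm --increments '[[[0,0,-0.114,-2.42,-0.67,0.8,-1],[0,0,-0.114,-2.33,-0.94,0.8,-1],[0,0,-0.114,-2.21,-1.2,0.8,-1],[0,0,-0.114,-2.06,-1.44,0.8,-1],[0,0,-0.114,-1.88,-1.67,0.8,-1],[0,0,-0.114,-1.68,-1.87,0.8,-1],[0,0,-0.114,-1.45,-2.05,0.8,-1],[0,0,-0.114,-1.21,-2.2,0.8,-1]]]'

```text
time_s: 14.05
ee_pos: [0.5242, 0.0222, 0.2653]
orientation: [0.08, 0.997, -0.0, 0.0]
wrist_force: [0.2, -0.0, -2.6]
grip_width: 0.302
grasp_force: 40.0
```

Call:
jog_arm --increments '[[[0,0,-0.114,-0.95,-2.33,0.8,-1],[0,0,-0.114,-0.68,-2.42,0.8,-1],[0,0,-0.114,-0.4,-2.48,0.8,-1],[0,0,0,0,0,0,-1],[0,0,0,0,0,0,-1],[0,0,0,0,0,0,-1],[0,0,0,0,0,0,-1],[0,0,0,0,0,0,-1]]]'

```text
time_s: 14.85
ee_pos: [0.5408, -0.0491, 0.242]
orientation: [-0.089, 0.996, -0.0, 0.0]
wrist_force: [-0.3, 0.2, -3.2]
grip_width: 0.301
grasp_force: 40.0
```

```bash
cat > fl.py <<'E'
from h import *
def cent(b,k,u,v,h):
    u,v=int(round(u)),int(round(v)); w=b[v-h:v+h+1,u-h:u+h+1].astype(float)
    m=w[...,0]-w[...,1]-8 if k=='red' else np.minimum(w[...,0],w[...,1])-w[...,2]-18
    m=np.clip(m,0,None); ys,xs=np.mgrid[-h:h+1,-h:h+1]; return [u+(m*xs).sum()/m.sum(),v+(m*ys).sum()/m.sum()]
def ang(G,p,uvs):  # gauge rotation, any ref point on axis x; angle of b about a
    Q=[]
    for u,v in uvs:
        o,d=ray('side',u,v);o=G.inv().apply(o-p);d=G.inv().apply(d);Q.append(o+d*(-.0095-o[0])/d[0])
    return [(np.arctan2(-(q-Q[0])[1],(q-Q[0])[2]),np.linalg.norm(q-Q[0])) for q in Q[1:]]
if __name__=='__main__':
    for n,yaw,pos,a,f in(('s6',118.24-180,[.4796,.2187,.3293],(272.6,218.8),(276.9,206.3)),('s4',-14.5,[.5328,.1707,.1207],(266.2,260.9),(268.1,248.6))):
        b=np.load(f'pics/{n}.npy'); A=cent(b,'br',*a,2);F=cent(b,'red',*f,3)
        L=[A,F]+([[246+334/12-.5,187+222/12-.5]] if n=='s6' else [[243+587/8-.5,225+205/8-.5]])
        print(n,A,F,ang(R.from_euler('z',yaw,degrees=True),np.array(pos),L))
E
python3 fl.py; python3 -c "
from h import *
plan([.541,-.051,.214],down(190.2),1,-1)"
```

```text
s6 [np.float64(272.6666666666667), np.float64(218.79710144927537)] [np.float64(276.84605757196493), np.float64(206.34292866082603)] [(np.float64(0.2459054893097053), np.float64(0.04153457298811641)), (np.float64(0.021719422114079567), np.float64(0.04444703036537316))]
s4 [np.float64(266.1310344827586), np.float64(260.9793103448276)] [np.float64(267.8840579710145), np.float64(248.92753623188406)] [(np.float64(0.16251661247652838), np.float64(0.04308167389071314)), (np.float64(1.989829431553166), np.float64(0.2729812091897443))]
t 14.85 pos [ 0.5408 -0.0491  0.242 ] xang -169.796359453805 F [-0.2712  0.1721 -3.1659] j7 1.4649580415388552 gw 0.3009024521626859 gf 39.9897837638855
[-0.000,0.001,0.000,0.01,-0.19,2.80,-1],
```

Call:
jog_arm --increments '[[[0,0,0,0,-0.1,0.8,-1],[0,0,0,0,-0.1,0.8,-1],[0,0,0,0,0,0.7,-1],[0,0,0,0,0,0.4,-1],[0,0,0,0,0,0.0,-1],[0,0,0,0,0,0,-1],[0,0,0,0,0,0,-1],[0,0,0,0,0,0,-1]]]'

```text
time_s: 15.65
ee_pos: [0.5413, -0.0518, 0.2149]
orientation: [-0.088, 0.996, -0.0, 0.0]
wrist_force: [-0.2, -0.0, -3.4]
grip_width: 0.3
grasp_force: 40.0
```

```bash
python3 -c "
from h import *
plan([.5409,-.0513,.206],down(190.2),1,-1)"
```

```text
t 15.65 pos [ 0.5413 -0.0518  0.2149] xang -169.8524704980514 F [-0.1915 -0.0464 -3.3531] j7 1.4480248439858416 gw 0.29978108504619533 gf 39.9897837638855
[-0.000,0.000,-0.001,0.03,0.06,0.89,-1],
```

Call:
jog_arm --increments '[[[0,0,0,0.03,0.05,0.2,-1],[0,0,0,0,0,0.2,-1],[0,0,0,0,0,0.2,-1],[0,0,0,0,0,0.2,-1],[0,0,0,0,0,0.1,-1],[0,0,0,0,0,0,-1],[0,0,0,0,0,0,-1],[0,0,0,0,0,0,-1]]]'

```text
time_s: 16.45
ee_pos: [0.5408, -0.0514, 0.2058]
orientation: [-0.088, 0.996, -0.0, 0.0]
wrist_force: [-0.9, -0.5, 2.5]
grip_width: 0.303
grasp_force: 40.0
```

```bash
python3 -c "
from h import *
plan([.5409,-.0513,.206],down(190.2),1,-1)
print(env.read_state()['torque'])"
```

```text
t 16.45 pos [ 0.5408 -0.0514  0.2058] xang -169.84975397938007 F [-0.8639 -0.5239  2.4676] j7 1.4399336642748695 gw 0.3033774166046989 gf 39.99228894710541
[-0.000,0.000,-0.001,-0.01,0.01,-0.02,-1],
[ 0.1737  0.1372 -0.0171]
```

Contact is about 5.8 N, so the stud has sunk about 5 mm. Now rock the gauge about the ridge axis (lever 126.7 mm) by 0.236 rad about +tool x.

Call:
jog_arm --increments '[[[0.0295,0,0,0,0.374,0.006,-1],[0.0295,0,0,0,0.374,0.006,-1],[0.0295,0,0,0,0.374,0.006,-1],[0.0295,0,0,0,0.374,0.006,-1],[0.0295,0,0,0,0.374,0.006,-1],[0.0295,0,0,0,0.374,0.006,-1],[0.0295,0,0,0,0.374,0.006,-1],[0.0295,0,0,0,0.374,0.006,-1]]]'

```text
time_s: 17.25
ee_pos: [0.5359, -0.0228, 0.2024]
orientation: [-0.088, 0.989, -0.118, 0.011]
wrist_force: [-0.8, -1.3, 2.0]
grip_width: 0.301
grasp_force: 40.0
```

Call:
jog_arm --increments '[[[0,0,0,0,0,0,-1],[0,0,0,0,0,0,-1],[0,0,0,0,0,0,-1],[0,0,0,0,0,0,-1],[0,0,0,0,0,0,-1],[0,0,0,0,0,0,-1],[0,0,0,0,0,0,-1],[0,0,0,0,0,0,-1]]]'

```text
time_s: 18.05
ee_pos: [0.5356, -0.0218, 0.2021]
orientation: [-0.088, 0.989, -0.117, 0.011]
wrist_force: [-0.0, 5.3, 3.4]
grip_width: 0.304
grasp_force: 40.0
```

Call:
jog_arm --increments '[[[0,0,0,0,0,0,-1],[0,0,0,0,0,0,-1],[0,0,0,0,0,0,-1],[0,0,0,0,0,0,-1],[0,0,0,0,0,0,-1],[0,0,0,0,0,0,-1],[0,0,0,0,0,0,-1],[0,0,0,0,0,0,-1]]]'

```text
time_s: 18.85
ee_pos: [0.5356, -0.0218, 0.2021]
orientation: [-0.088, 0.989, -0.117, 0.011]
wrist_force: [-0.7, 5.4, 3.5]
grip_width: 0.3
grasp_force: 40.0
```

```bash
cat > chk.py <<'E'
from h import *
s=env.read_state();T=R.from_quat(s['orientation']);p=np.array(s['ee_pos']);n=-T.apply([0,0,1])
gx=-T.apply([1,0,0]); gy=T.apply([0,1,0])
print('t',s['time_s'],'n',n,'tilt',np.arctan2(gy@[0,0,-1],n[2]),'gx',gx,'yaw',np.degrees(np.arctan2(gx[1],gx[0])))
foot=p-.1207*n; C=foot-.006*n; print('foot',foot,'ridge axis C',C,'F',s['wrist_force'],'tq',s['torque'],'gf',s['grasp_force'],s['grip_width'])
E
python3 chk.py
```

```text
t 18.85 n [-0.0416  0.2295  0.9724] tilt 0.23539684520517884 gx [0.9843 0.1766 0.0004] yaw 10.172257447704775
foot [ 0.5406 -0.0495  0.0847] ridge axis C [ 0.5409 -0.0508  0.0789] F [-0.6583  5.4307  3.5225] tq [ 1.8623 -0.0304  0.0825] gf 39.99946475028992 0.300410672489939
```

Call:
jog_arm --increments '[[[0,0,0,0,0.05,0,-1],[0,0,0,0,0.05,0,-1],[0,0,0,0,0.05,0,-1],[0,0,0,0,0,0,-1],[0,0,0,0,0,0,-1],[0,0,0,0,0,0,-1],[0,0,0,0,0,0,-1],[0,0,0,0,0,0,-1]]]'

```text
time_s: 19.65
ee_pos: [0.5354, -0.0212, 0.2018]
orientation: [-0.088, 0.989, -0.118, 0.011]
wrist_force: [2.2, 0.4, 2.8]
grip_width: 0.305
grasp_force: 40.0
```

Call:
jog_arm --increments '[[[0,0,0,0,0,0,-1],[0,0,0,0,0,0,-1],[0,0,0,0,0,0,-1],[0,0,0,0,0,0,-1],[0,0,0,0,0,0,-1],[0,0,0,0,0,0,-1],[0,0,0,0,0,0,-1],[0,0,0,0,0,0,-1]]]'

```text
time_s: 20.45
ee_pos: [0.5352, -0.021, 0.2017]
orientation: [-0.088, 0.989, -0.117, 0.01]
wrist_force: [1.8, -2.0, 2.3]
grip_width: 0.301
grasp_force: 40.0
```

```bash
cat >> chk.py <<'E'
a=env.grab_frame('side');b=env.grab_frame('top');np.save('pics/s7.npy',a);np.save('pics/t7.npy',b)
z=lambda f,x,y,w,h,k:cv2.resize(f[y:y+h,x:x+w],None,fx=k,fy=k,interpolation=cv2.INTER_CUBIC)
L=z(a,275,160,40,60,10); M=z(b,270,195,80,60,5)
Rr=np.zeros((600,400,3),np.uint8); Rr[:300]=M; Rr[300:]=z(a,265,165,80,60,5)
cv2.imwrite('pics/c7.png',np.hstack([L,Rr])[:,:,::-1])
print('axle',proj('side',foot+.062*n-.0095*gx),'flag dir tip',proj('side',foot+.062*n-.0095*gx+[0,0,.043]),'foot ends',[proj('side',foot+s*.05*gy) for s in(1,-1)])
E
python3 chk.py
```

```text
t 20.45 n [-0.0411  0.2304  0.9722] tilt 0.2362419348035439 gx [ 0.9844  0.176  -0.0001] yaw 10.137762956648999
foot [ 0.5402 -0.0488  0.0844] ridge axis C [ 0.5404 -0.0502  0.0785] F [ 1.843  -1.9777  2.2685] tq [-0.2014 -1.0172  0.1349] gf 39.9963104724884 0.30089647981775974
axle [295.1688 201.2312] flag dir tip [295.749  189.8871] foot ends [array([288.4746, 224.9678]), array([296.9366, 202.3981])]
```

View pics/c7.png

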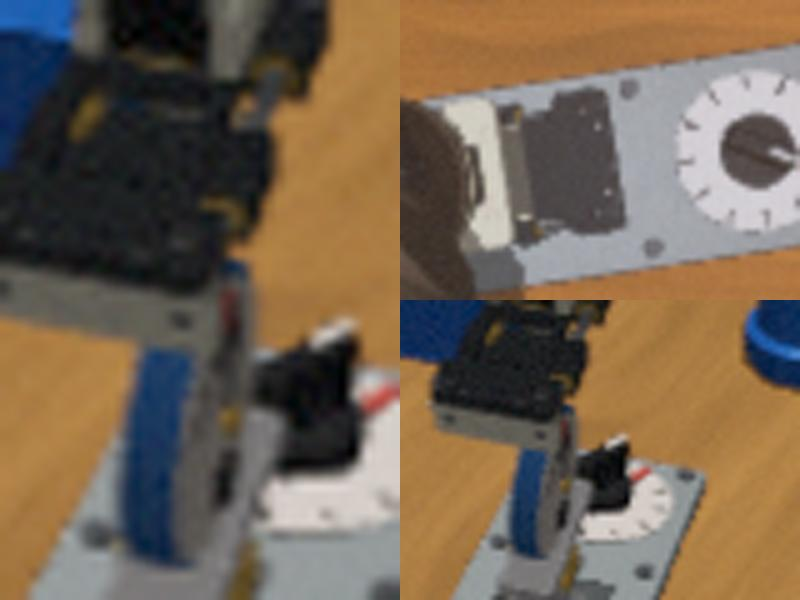

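Left crop: the flag (230,305) sits above the axle (232,418) with the pointer just under it, but this view is oblique. Top right: the knob still points at its mark. I'll check the flag angle and the camera bias numerically.

```bash
python3 - <<'E'
from h import *
from fl import cent,ang
S=lambda p:np.array(p)/6+[243,185]-.5
c=np.array([[.065,.135,.018],[.065,-.135,.018],[-.065,-.135,.018],[-.065,.135,.018]])
F=np.array([.5542,-.1251,0]);P=R.from_euler('z',.1775).apply(c)+F
print('side obs-pred fixture',(S([[158,312],[292,48],[498,95],[388,362]])-proj('side',P)).round(2).tolist())
# s4 pointer/flag
b=np.load('pics/s4.npy');G=R.from_euler('z',-14.5,degrees=True);p=np.array([.5328,.1707,.1207])
print('s4 flag,tip,mid',ang(G,p,[(266.13,260.98),(267.9,248.6),(243+187/8-.5,225+205/8-.5),(243+187/8-.5,225+240/8-.5)]))
# s6: pointer dark centroid per row -> line
b=np.load('pics/s6.npy').astype(float).mean(2);pts=[]
for v in (207,208,211,212,213,214,215):
    w=np.clip(75-b[v,270:277],0,None); print(v,b[v,268:279].round().tolist()); 
    if w.sum()>0: pts.append((270+(w*np.arange(7)).sum()/w.sum(),v))
G=R.from_euler('z',118.24-180,degrees=True);p=np.array([.4796,.2187,.3293])
Q=[]
for u,v in pts:
    o,d=ray('side',u,v);o=G.inv().apply(o-p);d=G.inv().apply(d);Q.append((o+d*(-.0095-o[0])/d[0])[1:])
Q=np.array(Q);k=np.polyfit(Q[:,1],Q[:,0],1);print(pts,'pointer line angle',-np.arctan(k[0]))
E
```

```text
side obs-pred fixture [[0.89, 0.62], [0.44, 0.34], [0.1, 1.58], [0.7, 0.81]]
s4 flag,tip,mid [(np.float64(0.15921572078890267), np.float64(0.04429872438784678)), (np.float64(-0.03961505331935471), np.float64(0.04329447404334495)), (np.float64(-0.056247721340262485), np.float64(0.026323304382046737))]
207 [100.0, 100.0, 102.0, 98.0, 96.0, 60.0, 70.0, 67.0, 39.0, 34.0, 70.0]
208 [100.0, 99.0, 96.0, 100.0, 86.0, 50.0, 69.0, 69.0, 55.0, 52.0, 80.0]
211 [59.0, 64.0, 93.0, 84.0, 78.0, 50.0, 74.0, 98.0, 82.0, 72.0, 70.0]
212 [81.0, 91.0, 102.0, 100.0, 84.0, 47.0, 86.0, 100.0, 100.0, 70.0, 74.0]
213 [101.0, 102.0, 101.0, 101.0, 77.0, 49.0, 89.0, 101.0, 91.0, 82.0, 97.0]
214 [101.0, 100.0, 102.0, 102.0, 75.0, 48.0, 91.0, 101.0, 104.0, 104.0, 102.0]
215 [104.0, 101.0, 105.0, 99.0, 79.0, 43.0, 85.0, 104.0, 101.0, 100.0, 102.0]
[(np.float64(275.03108808290153), 207), (np.float64(274.37426900584796), 208), (np.float64(273.02564102564105), 211), (np.float64(273.0), 212), (np.float64(273.0), 213), (np.float64(273.0), 214), (np.float64(273.0), 215)] pointer line angle 0.18561439453908754
```

Call:
jog_arm --increments '[[[0,0,0,0,0,0,-1],[0,0,0,0,0,0,-1],[0,0,0,0,0,0,-1],[0,0,0,0,0,0,-1],[0,0,0,0,0,0,-1],[0,0,0,0,0,0,-1],[0,0,0,0,0,0,-1],[0,0,0,0,0,0,-1]]]'

```text
time_s: 21.35
ee_pos: [0.5352, -0.0208, 0.2017]
orientation: [-0.088, 0.989, -0.117, 0.01]
wrist_force: [1.0, -1.9, 2.6]
grip_width: 0.303
grasp_force: 40.0
```

Call:
jog_arm --increments '[[[0,0,0,0,0,0,-1],[0,0,0,0,0,0,-1],[0,0,0,0,0,0,-1],[0,0,0,0,0,0,-1],[0,0,0,0,0,0,-1],[0,0,0,0,0,0,-1],[0,0,0,0,0,0,-1],[0,0,0,0,0,0,-1]]]'

```text
time_s: 22.15
ee_pos: [0.5352, -0.0208, 0.2017]
orientation: [-0.088, 0.989, -0.117, 0.01]
wrist_force: [2.0, -1.6, 2.4]
grip_width: 0.302
grasp_force: 40.0
```

```bash
python3 chk.py
```

```text
t 22.15 n [-0.0411  0.2302  0.9723] tilt 0.23603756234403456 gx [ 0.9844  0.1762 -0.0001] yaw 10.146976656215733
foot [ 0.5402 -0.0486  0.0843] ridge axis C [ 0.5404 -0.05    0.0785] F [ 2.0138 -1.646   2.4046] tq [-0.3433 -0.7164  0.0428] gf 39.99675393104553 0.3021569510961461
axle [295.1487 201.2653] flag dir tip [295.7286 189.9211] foot ends [array([288.4544, 225.0045]), array([296.9133, 202.4352])]
```

Everything is steady, with a tilt of 0.236 rad against a measured flag angle of about 0.23. Handing in.

```bash
python3 -c "
from workcell import env
print(env.hand_in())"
```

```text
the job is handed in; nothing more can be done
None
```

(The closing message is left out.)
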